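# Load a ribbon core the right way round and zero the counter

## Task

Load the cardboard ribbon core from the rack's open bay into the winder's cradle and slide the tailstock fully home, so that its nose enters the core. The core's two ends look alike but only one has a hole deep enough: if the tailstock stops short do not force it, turn the core end for end and try again. Also turn the counter's reset knob back to its zero stop, then let go of everything; leave the tape measure, stapler and tin where they are.

Things in the scene. Friction and masses are not known exactly. Their poses are not given: they have to be found in the camera images.
- rack_core (a point): centre (mid-height) of the cardboard core lying level in the open bay (nearer the robot) of the grey rack, 62 mm above the table. Core: plain cylinder 56 mm thick, 130 mm long, 0.2 to 0.4 kg, axis along this y, z up; it may lie up to 4 mm off along y. Each end has a central blind hole 34 mm wide, 38 mm deep in one end, 16 mm in the other; which is which is unknown and varies.
- rack: grey rack, fixed; origin on the table right under rack_core, same axes. Base plate 12 mm thick. V blocks at y = -39 to -25 and +25 to +39 mm leave the core's middle 50 mm free for fingers. Cheeks 82 mm high stand past the core's ends (inner faces y = -71, +71 mm). Behind (x = +80 to +160 mm) is a closed store, 101 mm high, not opened and not needed.
- cradle (a point): where the centre of the loaded core lies in the grey winder, 62 mm above the table; core axis along this y, z up. V blocks at y = -39 to -25 and +25 to +39 mm carry the core and leave its middle free for fingers. The end stop's inner face is at y = +69 mm, its top 28 mm above this point. The tailstock is on the -y side: the deep hole must face it.
- end_stop: fixed steel plate of the winder, 66 mm wide, 10 mm thick, 78 mm high, against which the core's +y end bears; origin at the foot of its inner face, y pointing away from the core.
- tailstock (a joint): travel of the tailstock, m: 0 fully back, 0.045 fully home (a stop). Slides along the cradle's +y with about 3 N friction and stays where left; starts at 0 to 0.005. Tip of its nose (20 mm thick, 33 mm long, level with the core's axis) at cradle y = -80 mm when back, -35 mm when home. With the shallow hole facing it, it stops at about 0.030 to 0.036.
- tailstock_handle (a point): grip point on the tailstock's upright black handle, a plate 12 mm thick along this y (sliding direction, + is home) and 44 mm wide along x; z up. Its top is 20 mm above this point and it is free for 60 mm below. The point is 125 mm above the table, 35 mm above the top of a loaded core.
- sensor (a joint): white core sensor in the middle of the cradle, pressed down by the lying core: 0 free, about 0.005 m with a core lying in the cradle.
- reset_knob (a joint): angle of the counter's reset knob, rad: 0 at its zero stop, grows clockwise seen from above; starts between 0.7 and 1.3, so it is turned back counter-clockwise against slight friction and stays where left.
- reset_knob_grip (a point): on the vertical axis of the black reset knob, on the counter box beside the cradle (132 mm from it along the cradle's +x, 30 mm along its -y), about 89 mm above the table; 7 mm below the top of its grip bar, which is 53 mm long along this x, 14 mm thick along this y, 32 mm high. The point turns with the knob.
- tape_measure: bystander: yellow tape measure, 32 x 69 x 58 mm, origin under its centre.
- stapler: bystander: red and black stapler, 135 x 34 x 49 mm, origin under its centre.
- small_tin: bystander: round red tin with a yellow lid, 66 mm wide and 57 mm high, origin under its centre.

How it is judged:
By the outcome, as a careful person would: the job done as asked, in the order asked, and still so for the second after the job is handed in, with the robot touching nothing.
It also fails if it takes over 72 s, if anything falls off the work surface, if the arm or the gripper's body presses on something with over 40 N, if the wrist force passes 120 N, or if a joint passes its speed limit or range.

## Robot

A 6-joint arm with a two-finger parallel gripper is mounted at the origin on a cart in front of the work surface, level with it; the furniture and walls round the work are solid. World frame = base frame: x ahead of the robot, y to its left, z up, the work surface at z = 0. Lengths are in m, angles in rad, forces in N, time in s.
With the tool pointing down it reaches from about 0.2 to 0.875 m from the base axis. Payload 3.4 kg.
Tool frame: the origin (TCP) lies midway between the tips of the shut fingers; the grasp point (between the pads) lies 19 mm behind it; z points along the fingers, y is the line along which they close (so a half turn about z gives the same grasp; the last joint's range is limited). The gripper opens to 94 mm and grips with 3 to 60 N. Pads are 16 mm wide; open, the fingers measure 119 mm over their backs; the gripper's body (75 mm by 177 mm) begins 78 mm behind the grasp point.
Start: joints at [-1.26, 0.276, 1.505, -0, 1.361, -0.121], TCP at [0.241, -0.522, 0.175] pointing down, gripper open.
Joint ranges: [-2.89, 2.89], [-0.75, 2.08], [0.22, 2.7], [-1.18, 4.32], [0.11, 2.71], [-2.7, 2.7]. Speed limits (rad/s): [2.57, 2.57, 3.14, 3.14, 3.14, 3.14].

## Interface

Orientations are given as a unit quaternion [w, x, y, z].
In Python, from rig import manip gives the robot as it stands.
- The arm moves only by the tool servo_tool, never from a script. Its argument "rows" is a list of rows, each a list of 5 numbers: the opening, from -1 (shut) to 1 (fully open), then the shift along the tool's x, y, z in mm, then the turn about the tool's z in rad. A call has 1 to 12 rows; each row shifts and turns the commanded pose from where the row before left it, along the tool's axes as they then stand; what a row does not reach is not made up. A row lasts 1/10 s, in which the tool goes at most 50 mm and 8.59 degrees, less where a joint would pass 70% of its speed; a pose out of reach is approached as far as the arm can. A call is refused whole if a number of a shift passes 50 or a number of a turn 0.15, either way. A call with a gripper value outside its range is refused whole. The fingers move at their own pace and stop on an object; "newtons" is the grip in N (left out, the last holds). Time passes only in rows, so rows that do not move let the fingers close. It gives the time, the measured TCP pose, the force, the opening and the grip force at its end, in the units of the state.
- manip.read_state(): the state, without advancing time (a new reading comes with each control period).
- manip.capture(name): name is "side" or "top" or "wrist"; returns a dict with "image" (400x640x3 uint8, red, green, blue), "z_map" (400x640 float32, m along the optical axis (not along the pixel's ray), 0 where there is no reading), "K" (3x3 intrinsics, pixels), "R" (3x3) and "t" (3): a world point X has camera coordinates R X + t. Camera axes: x right, y down, z forward; pixel columns grow to the right and rows downward; lengths in m; the calibration is good to about 2 mm. The wrist camera is an equidistant fisheye: a pixel r from the principal point sees the ray r / f radians off the axis. A picture is of the moment at which its call begins.
- manip.hand_in(): hands the job in; it is judged then, once.
The state is a dict: "time": time; "joint_pos": joint angles; "joint_velocities": joint speeds; "joint_efforts": joint torques, N m; "eef_pos": TCP position; "tool_rot": TCP orientation; "force": force on the tool from outside, world axes, zero at the start; "ft_torque": the same for the moment, N m; "opening": opening from 0.0 (shut) to 1.0 (fully open); "finger_force": force on a finger pad.
Only numpy, scipy, OpenCV 4.12 (cv2) and the standard library are available. Lean on these libraries where they do the work, as an engineer would, in place of code of your own. Each camera call takes 0.05 s, during which the arm holds its last target. There are 200 camera calls.

## Working session

There is one attempt and no reset: what is moved stays moved. The work goes in short steps, Python scripts to look and compute and a tool call to move; the robot and the scene stay as the last step left them, time stands still between calls to the robot, and variables do not carry over. Pictures are saved under pics/ and viewed, at most 10 in all, crops included, and the job is handed in when it is done.

Besides the shell and the picture viewer there is one more tool, called after "Request:" as a command line: name --pt "numbers of a row" for each row, then --argument value for the rest. servo_tool: Moves the arm, as the interface text tells. Its arguments: {"type":"object","properties":{"rows":{"type":"array","items":{"type":"array","items":{"type":"number"}}},"newtons":{"type":"number"}},"required":["rows"]}

```bash
mkdir -p pics
cat > h.py <<'E'
import numpy as np, cv2
from rig import manip
def save(c,n): cv2.imwrite(f'pics/{n}.png',c['image'][:,:,::-1])
def cloud(c):
    z=c['z_map'];K=c['K'];v,u=np.mgrid[:z.shape[0],:z.shape[1]]
    P=np.stack([(u-K[0,2])/K[0,0]*z,(v-K[1,2])/K[1,1]*z,z],-1)
    W=(P-c['t'])@c['R']; W[z==0]=np.nan
    return W
E
python3 - <<'E'
from h import *
for n in('top','side'):
    c=manip.capture(n);save(c,n+'1');np.savez(n+'1.npz',**c)
    print(n,c['K'].tolist(),(-c['R'].T@c['t']).round(3),c['R'][2].round(2))
    a=c['image']
print(manip.read_state())
E
```

```text
top [[399.9193184354206, 0.0, 319.71351936077923], [0.0, 399.9193184354206, 202.612696173689], [0.0, 0.0, 1.0]] [0.365 0.138 1.287] [ 0.18 -0.   -0.98]
side [[491.91025890908134, 0.0, 323.7773245978514], [0.0, 491.91025890908134, 202.73871440383962], [0.0, 0.0, 1.0]] [0.045 0.947 0.804] [ 0.44 -0.68 -0.59]
{'time': 0.1, 'joint_pos': array([-1.25999638e+00,  2.76517767e-01,  1.50596638e+00, -1.90397442e-05,
        1.36070711e+00, -1.21009714e-01]), 'joint_velocities': array([-0.00189677, -0.00130267, -0.00210957,  0.00044216,  0.00082283,
       -0.00083587]), 'joint_efforts': array([ 1.09467132e-03, -4.05458200e+01, -2.37780619e+01,  7.02485559e-02,
        2.99136818e-02, -5.84382292e-05]), 'eef_pos': array([ 0.24046166, -0.52170753,  0.17471526]), 'tool_rot': array([-7.94824181e-04,  9.76782212e-01,  2.14233216e-01, -8.50031880e-05]), 'force': array([-0.27236531, -0.83897759,  0.50062082]), 'ft_torque': array([0.01747548, 0.07911653, 0.00551815]), 'finger_force': 0.0, 'opening': 1.000787009317094}
```

View pics/top1.png

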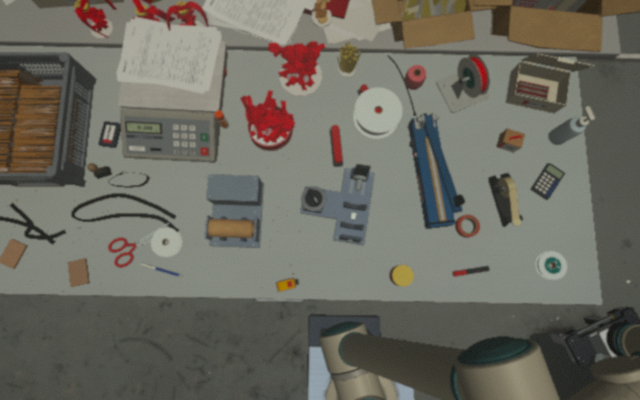

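View pics/side1.png

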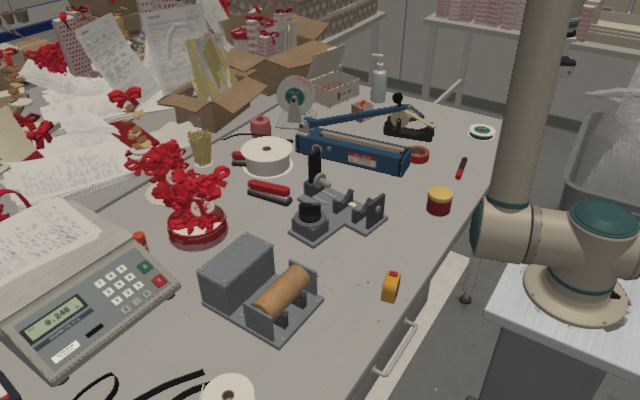

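The top view shows the rack at (232,212) with the core at (232,229), the winder around (350,205) with its handle at (360,172), the end stop at (350,238), the knob at (313,198), the tin at (402,275) and the tape at (288,284). The image's up is world +x and its left is world +y. In the side view the core's +y end faces the camera.

Run:
```python
from h import *
C={n:np.load(n+'1.npz') for n in('top','side')}
W={n:cloud(C[n]) for n in C}
def rect(m,n,lab):
    P=W[n][m][:,:2].astype(np.float32)
    if len(P)<4: print(lab,len(P));return
    (c,s,a)=cv2.minAreaRect(P); print(n,lab,len(P),np.round(c,4),np.round(s,4),round(a,1),'med',np.nanmedian(W[n][m],0).round(4))
for n in W:
    w=W[n];x,y,z=w[...,0],w[...,1],w[...,2]
    im=C[n]['image'].astype(int);brown=(im[...,0]-im[...,2]>35)
    box=lambda x0,x1,y0,y1,z0,z1:(x>x0)&(x<x1)&(y>y0)&(y<y1)&(z>z0)&(z<z1)
    rect(box(.2,.6,.25,.55,.045,.2)&brown,n,'core')
    rect(box(.2,.6,.25,.55,.096,.11),n,'store top')
    rect(box(.2,.6,.25,.55,.075,.09)&~brown,n,'cheek/..')
    rect(box(.2,.7,-.05,.25,.112,.16),n,'handle')
    for zz in np.arange(.01,.14,.01):
        m=box(.2,.7,-.1,.25,zz-.005,zz+.005)
        if m.sum()>3: rect(m,n,'wind z%.2f'%zz)
    rect(box(.25,.65,.08,.2,.082,.105),n,'knob')
```

```text
top core 780 [0.4493 0.338 ] [0.2974 0.1102] 52.6 med [0.4986 0.4008 0.0861]
top store top 280 [0.5916 0.4029] [0.1544 0.018 ] 89.1 med [0.5912 0.4004 0.1009]
top cheek/.. 170 [0.5277 0.4045] [0.1555 0.1196] 89.8 med [0.5199 0.4077 0.081 ]
top handle 217 [0.4356 0.0186] [0.1269 0.5042] 78.6 med [0.2392 0.0279 0.1426]
top wind z0.01 2047 [0.4957 0.074 ] [0.4078 0.3484] 0.3 med [0.5729 0.0478 0.011 ]
top wind z0.02 271 [0.5196 0.0603] [0.3516 0.3042] 1.7 med [0.5945 0.0348 0.0163]
top wind z0.03 113 [0.5167 0.0598] [0.3248 0.3362] 88.8 med [0.5289 0.0323 0.0312]
top wind z0.04 147 [0.5077 0.0869] [0.3364 0.3454] 4.0 med [0.553  0.0328 0.0393]
top wind z0.05 278 [0.5132 0.0873] [0.3635 0.3498] 4.6 med [0.5257 0.1289 0.0522]
top wind z0.06 419 [0.5113 0.0889] [0.3565 0.3541] 5.0 med [0.5868 0.1512 0.0583]
top wind z0.07 203 [0.5858 0.098 ] [0.1823 0.2153] 81.3 med [0.6159 0.0594 0.0681]
top wind z0.08 61 [0.5868 0.0906] [0.1688 0.2102] 82.5 med [0.6662 0.0207 0.0804]
top wind z0.09 129 [0.5821 0.0892] [0.1778 0.2097] 85.0 med [0.4847 0.0489 0.0904]
top wind z0.10 58 [0.6013 0.0962] [0.15
[... 1150 characters left out ...]
.354 ] 4.4 med [0.5732 0.1635 0.0587]
side wind z0.07 311 [0.5848 0.0921] [0.1844 0.2248] 85.1 med [0.5998 0.068  0.0691]
side wind z0.08 197 [0.4539 0.1004] [0.1758 0.4851] 84.8 med [0.6059 0.0409 0.08  ]
side wind z0.09 215 [0.4501 0.1017] [0.1796 0.4919] 84.5 med [0.5843 0.0545 0.09  ]
side wind z0.10 118 [0.4574 0.1263] [0.1647 0.4989] 77.0 med [0.6064 0.1456 0.0975]
side wind z0.11 58 [0.4432 0.0664] [0.0431 0.4967] 77.0 med [0.6778 0.0241 0.1102]
side wind z0.12 71 [0.4405 0.052 ] [0.0535 0.4976] 79.1 med [0.6758 0.0304 0.1203]
side wind z0.13 79 [0.4392 0.0488] [0.0625 0.5005] 78.6 med [0.6732 0.0313 0.1305]
side knob 163 [0.5993 0.1577] [0.0489 0.0169] 33.3 med [0.5975 0.1583 0.0932]
```

Run:
```python
import cv2
a=cv2.imread('pics/top1.png')[150:255,190:390];cv2.imwrite('pics/t_crop.png',cv2.resize(a,None,fx=4,fy=4,interpolation=cv2.INTER_CUBIC))
```

```text
(no output)
```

View pics/t_crop.png

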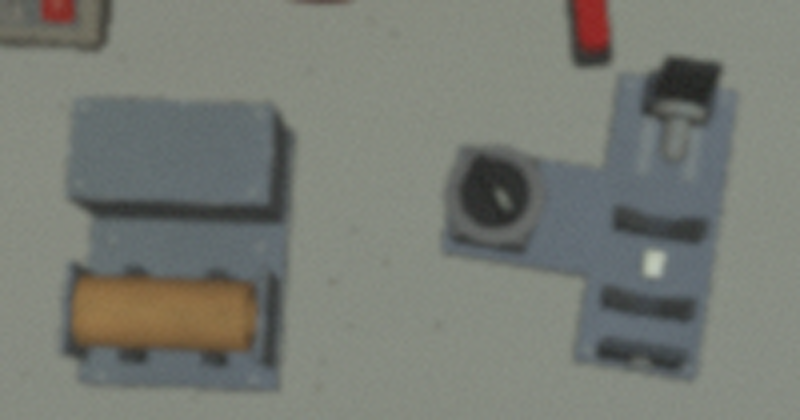

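The crop shows the rack nearly axis-aligned and the winder turned about 8°. It also shows the knob bar and, at its far end, the handle. I'll now refine with tighter boxes.

Run:
```python
from h import *
for n in('top','side'):
    c=np.load(n+'1.npz');w=cloud(c);x,y,z=w[...,0],w[...,1],w[...,2]
    im=c['image'].astype(int);brown=(im[...,0]-im[...,2]>35)
    box=lambda x0,x1,y0,y1,z0,z1:(x>x0)&(x<x1)&(y>y0)&(y<y1)&(z>z0)&(z<z1)
    def rect(m,lab):
        P=w[m][:,:2].astype(np.float32)
        if len(P)<4: print(lab,len(P));return
        c_,s,a=cv2.minAreaRect(P);print(n,lab,len(P),np.round(c_,4),np.round(s,4),round(a,1),'med',np.nanmedian(w[m],0).round(4),'angPCA',round(np.degrees(np.arctan2(*np.linalg.svd(P-P.mean(0),full_matrices=False)[2][0][::-1])),1))
    rect(box(.42,.6,.3,.5,.06,.1)&brown,'core')
    rect(box(.42,.6,.3,.5,.084,.094)&brown,'coretop')
    rect(box(.4,.57,.3,.39,.07,.09)&~brown,'cheek-')
    rect(box(.4,.57,.42,.5,.07,.09)&~brown,'cheek+')
    rect(box(.42,.73,-.05,.25,.006,.017),'base')
    rect(box(.55,.72,-.05,.1,.112,.15),'handle')
    rect(box(.55,.72,-.05,.1,.138,.15),'handletop')
    rect(box(.42,.5,-.03,.13,.05,.1),'endstop')
    rect(box(.42,.5,-.03,.13,.085,.1),'endstoptop')
    white=(im.min(-1)>150)
    rect(box(.48,.58,-.03,.1,.0,.06)&white,'sensor')
    rect(box(.55,.65,.1,.2,.09,.105),'knob')
```

```text
top core 727 [0.5017 0.4065] [0.1302 0.0525] 89.6 med [0.4992 0.4053 0.0865] angPCA -90.7
top coretop 473 [0.5027 0.4067] [0.13   0.0419] 87.9 med [0.5016 0.4026 0.0884] angPCA -91.0
top cheek- 72 [0.4978 0.3541] [0.0686 0.0609] 5.5 med [0.5032 0.3309 0.0803] angPCA -177.1
top cheek+ 80 [0.5097 0.4745] [0.0427 0.0733] 55.3 med [0.5083 0.4771 0.0797] angPCA 169.2
top base 2053 [0.5751 0.0965] [0.288  0.3088] 89.7 med [0.5856 0.0471 0.0117] angPCA 165.1
top handle 93 [0.6845 0.0118] [0.0423 0.0127] 81.1 med [0.6816 0.0126 0.1416] angPCA -98.5
top handletop 57 [0.6845 0.0113] [0.0391 0.0124] 81.5 med [0.6836 0.0102 0.143 ] angPCA -98.6
top endstop 111 [0.4765 0.042 ] [0.0652 0.0162] 81.6 med [0.4783 0.0428 0.0879] angPCA -98.3
top endstoptop 75 [0.4794 0.0414] [0.0649 0.0104] 81.6 med [0.4794 0.0398 0.0894] angPCA -98.7
top sensor 24 [0.5523 0.0295] [0.0123 0.0168] 84.8 med [0.5519 0.0297 0.0395] angPCA 160.9
top knob 78 [0.6018 0.1569] [0.0526 0.0138] 33.3 med [0.6013 0.1566 0.0953] angPCA -146.9
side core 1459 [0.4972 0.4058] [0.1312 0.0488] 89.1 med [0.4892 0.4117 0.0859] angPCA 87.4
[... 229 characters left out ...]
.0714] 76.7 med [0.5041 0.4794 0.0803] angPCA 170.1
side base 1663 [0.5928 0.0674] [0.2933 0.2631] 74.4 med [0.5742 0.0585 0.0129] angPCA 148.8
side handle 166 [0.6818 0.0111] [0.0439 0.0132] 81.5 med [0.6798 0.0144 0.1328] angPCA 77.8
side handletop 59 [0.6818 0.0103] [0.0424 0.0129] 80.7 med [0.6811 0.0118 0.1443] angPCA 79.9
side endstop 283 [0.4752 0.0428] [0.0678 0.0175] 82.5 med [0.4757 0.0473 0.075 ] angPCA 79.4
side endstoptop 88 [0.4776 0.0413] [0.0646 0.012 ] 83.5 med [0.4772 0.0421 0.0898] angPCA 81.6
side sensor 22 [0.5499 0.0295] [0.0173 0.0149] 3.4 med [0.5497 0.0305 0.0399] angPCA 156.2
side knob 108 [0.5993 0.1577] [0.0489 0.0169] 33.3 med [0.5974 0.1579 0.0955] angPCA -148.0
```

Cradle is about (0.5515, 0.030) with yaw 81.4°; handle is (0.683, 0.011), knob (0.600, 0.157) with its bar at 33°, and core (0.5015, 0.406) with its axis at 89°. Everything agrees with the given layout. I'll turn the tool first, then travel.

Request:
servo_tool --pt "1 0 0 0 -0.14" --pt "1 0 0 0 -0.14" --pt "1 0 0 0 -0.14" --pt "1 0 0 0 -0.14" --pt "1 0 0 0 -0.14" --pt "1 0 0 0 -0.14" --pt "1 0 0 0 -0.14" --pt "1 0 0 0 -0.14" --pt "1 40 10 0 0" --pt "1 45 14 0 0" --pt "1 45 14 0 0" --pt "1 45 14 0 0" --newtons 25

```text
time: 1.3
eef_pos: [0.296, -0.3464, 0.175]
tool_rot: [-0.0, 0.714, 0.7, 0.0]
force: [0.5, -0.0, 0.4]
opening: 1.001
finger_force: 0.0
```

```bash
cat >> h.py <<'E'
def phi(s=None):
    s=s or manip.read_state(); w,x,y,z=s['tool_rot']
    return np.arctan2(2*(x*y+w*z),1-2*(y*y+z*z))
def go(X,Y,Z,deg):
    s=manip.read_state();f=phi(s);d=np.array([X,Y,Z])-s['eef_pos'];c,n=np.cos(f),np.sin(f)
    t=np.radians(deg);tw=-((t-f+np.pi)%(2*np.pi)-np.pi)
    ct,nt=np.cos(t),np.sin(t)
    print('t',round(s['time'],1),'pos',s['eef_pos'].round(4),'phi',round(np.degrees(f),2),'j',s['joint_pos'].round(2),'F',s['force'].round(1),'open',round(s['opening'],3),'ff',round(s['finger_force'],1))
    print(' shift now-axes mm',(1e3*np.array([c*d[0]+n*d[1],n*d[0]-c*d[1],-d[2]])).round(1),'after-turn axes',(1e3*np.array([ct*d[0]+nt*d[1],nt*d[0]-ct*d[1],-d[2]])).round(1),'turn',round(tw,3))
E
python3 -c "
from h import *
go(.5015,.406,.14,89)"
```

```text
t 1.3 pos [ 0.296  -0.3464  0.175 ] phi 88.85 j [-1.02  0.1   1.74  0.    1.31 -1.  ] F [ 0.5 -0.   0.4] open 1.001 ff 0.0
 shift now-axes mm [756.4 190.3  35. ] after-turn axes [755.9 192.3  35. ] turn -0.003
```

Request:
servo_tool --pt "1 44 11 0 0" --pt "1 44 11 0 0" --pt "1 44 11 0 0" --pt "1 44 11 0 0" --pt "1 44 11 0 0" --pt "1 44 11 0 0" --pt "1 44 11 0 0" --pt "1 44 11 0 0" --pt "1 44 11 0 0" --pt "1 44 11 0 0" --pt "1 44 11 0 0" --pt "1 44 11 0 0"

```text
time: 2.5
eef_pos: [0.4378, 0.1791, 0.1752]
tool_rot: [0.0, 0.714, 0.701, -0.0]
force: [0.2, -0.3, 0.4]
opening: 0.999
finger_force: 0.0
```

Request:
servo_tool --pt "1 46 12 0 0" --pt "1 46 12 0 0" --pt "1 46 12 0 0" --pt "1 46 12 0 0" --pt "1 44 10 0 0" --pt "1 0 0 0 0" --pt "1 0 0 0 0"

```text
time: 3.2
eef_pos: [0.4997, 0.4041, 0.1741]
tool_rot: [0.0, 0.713, 0.701, -0.001]
force: [0.0, -0.6, 0.4]
opening: 1.002
finger_force: 0.0
```

Run:
```python
from h import *
go(.5015,.406,.045,89)
c=manip.capture('wrist');save(c,'w1');print(c['K'].round(1).tolist(),c['R'].round(2).tolist())
```

```text
t 3.2 pos [0.4997 0.4041 0.1741] phi 89.01 j [ 0.57  0.38  1.35 -0.    1.41  0.59] F [ 0.  -0.6  0.4] open 1.002 ff 0.0
 shift now-axes mm [  1.9   1.8 129.1] after-turn axes [  1.9   1.8 129.1] turn 0.0
[[309.7, 0.0, 321.2], [0.0, 309.7, 207.8], [0.0, 0.0, 1.0]] [[1.0, -0.02, -0.0], [-0.02, -0.96, 0.29], [-0.01, -0.29, -0.96]]
```

View pics/w1.png

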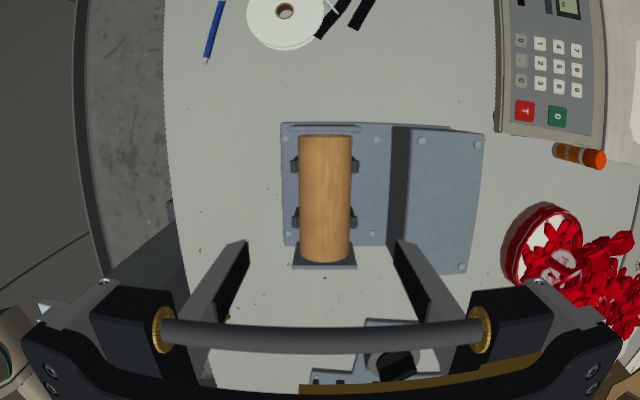

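The wrist view shows the core axis vertical at u≈325, midway between the fingers (fingertips at u≈248 and 400). I'll descend and grip.

Request:
servo_tool --pt "1 2 2 40 0" --pt "1 0 0 40 0" --pt "1 0 0 30 0" --pt "1 0 0 19 0" --pt "1 0 0 0 0" --pt "-1 0 0 0 0" --pt "-1 0 0 0 0" --pt "-1 0 0 0 0" --pt "-1 0 0 0 0" --pt "-1 0 0 0 0" --pt "-1 0 0 0 0" --newtons 25

```text
time: 4.35
eef_pos: [0.5024, 0.4061, 0.0467]
tool_rot: [0.0, 0.714, 0.7, 0.0]
force: [0.2, -0.3, 0.1]
opening: 0.524
finger_force: 0.0
```

Request:
servo_tool --pt "-1 0 0 0 0" --pt "-1 0 0 0 0" --pt "-1 0 0 0 0"

```text
time: 4.65
eef_pos: [0.5028, 0.4061, 0.0465]
tool_rot: [0.0, 0.714, 0.7, 0.0]
force: [0.9, -0.0, 0.8]
opening: 0.494
finger_force: 21.6
```

Request:
servo_tool --pt "-1 0 0 -20 0" --pt "-1 0 0 -40 0" --pt "-1 0 0 -45 0" --pt "-1 0 0 -45 0" --pt "-1 0 0 -45 0" --pt "-1 0 0 -45 0" --pt "-1 0 0 0 0" --pt "-1 0 0 0 0"

```text
time: 5.45
eef_pos: [0.5023, 0.4061, 0.2873]
tool_rot: [0.0, 0.714, 0.7, 0.001]
force: [-0.8, -0.1, -1.1]
opening: 0.004
finger_force: 0.0
```

Run:
```python
from h import *
go(.5515,.03,.25,171.4)
c=manip.capture('side');np.savez('side2.npz',**c)
w=cloud(c);s=manip.read_state();p=s['eef_pos'];print(p)
f=phi(s);ax=np.array([np.cos(f),np.sin(f),0]);g=p+[0,0,.019]
uv=[]
for e in(-1,1):
    q=c['R']@(g+e*.065*ax)+c['t'];q=c['K']@q;uv.append(q[:2]/q[2]);print(uv[-1])
u,v=uv[1].astype(int)
r=(slice(max(v-45,0),v+45),slice(u-60,u+60))
im=c['image'][r];z=w[r]
d=(z-g)@ax*1e3
im2=cv2.resize(im,None,fx=5,fy=5,interpolation=cv2.INTER_CUBIC);cv2.imwrite('pics/s2.png',im2[:,:,::-1])
np.set_printoptions(linewidth=250)
print(d[45-24:45+24:2,60-24:60+24:2].round(0))
```

```text
t 5.5 pos [0.5023 0.4061 0.2873] phi 88.92 j [0.57 0.35 1.13 0.   1.66 0.59] F [-0.8 -0.1 -1.1] open 0.004 ff 0.0
 shift now-axes mm [-375.1   56.3   37.3] after-turn axes [-104.9 -364.6   37.3] turn -1.44
[0.50165668 0.40560538 0.28544494]
[295.21436842 180.20098709]
[248.51000749 216.02770484]
[[-264. -267. -272. -275. -282. -281. -285. -288. -290. -287. -297. -303. -290. -294. -300. -299. -301. -305. -302. -309. -305. -304.   11.    9.]
 [-257. -261. -262. -265. -272. -275. -278. -281. -280. -283. -287. -293. -292. -294. -294. -294. -296. -302. -303. -304. -306. -306. -306.   10.]
 [-252. -251. -256. -260. -264. -265. -269. -271. -276. -279. -282. -285. -289. -292. -294. -295. -293. -297. -298. -298. -300. -301. -302. -310.]
 [-246. -247. -253. -253. -254. -260. -263. -266. -267. -268. -276. -279. -282. -281. -286. -294. -294. -298. -300. -302. -298. -303. -303. -301.]
 [-234. -239. -244. -246. -248. -253. -253. -258. -261. -264. -267. -270. -274. -277. -281. -280. -286. -288. -291. -294. -298. -304. -300. -303.]
 [-227. -230. -236. -237. -244. -245.   nan -250. -255. -258. -261. 
[... 2025 characters left out ...]
4. -155. -160. -161. -164. -167. -169. -173. -177. -177. -184. -184. -187. -191. -195. -197. -197. -200. -205.]
 [-118. -128. -139. -144. -145. -148. -146. -151. -155. -157.  -76.  -75. -166. -170. -174. -176. -178. -179. -182. -185. -191. -193. -195. -199.]
 [-116. -127. -132. -135. -141. -141. -144. -148. -149.  -67.  -67.  -69.  -74.   nan -167. -167. -175. -179. -179. -180. -186. -188. -186. -189.]
 [-115. -124. -127. -128. -135. -136. -138. -140.  -57.  -61.  -64.  -68.  -68.  -72.  -75.  -75. -166. -167. -174. -175. -179. -180. -184. -185.]
 [-117. -118. -119. -125. -126. -129. -134.  -52.  -52.  -56.  -60.  -61.  -63.  -68.  -71.  -72.  -72.  -76.  -77. -170. -174. -174. -177. -180.]]
```

View pics/s2.png

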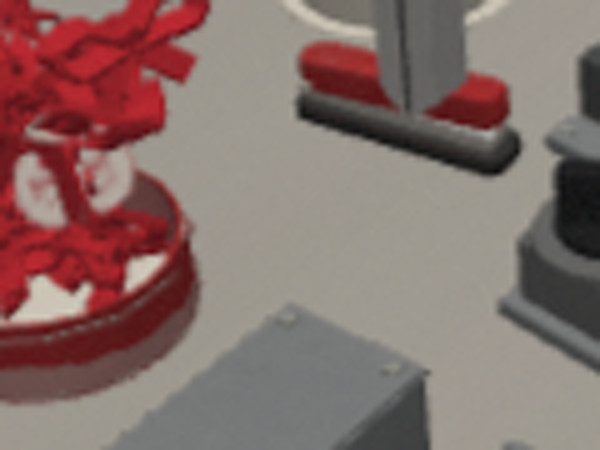

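The crop shows only shut fingertips over the store at about (410,90), with no core: it slipped out of the grip. I'll check where it lies.

Run:
```python
from h import *
c=manip.capture('wrist');save(c,'w2')
for n in('side','top'):
    c=manip.capture(n);w=cloud(c);x,y,z=w[...,0],w[...,1],w[...,2];im=c['image'].astype(int)
    m=(im[...,0]-im[...,2]>35)&(x>.4)&(x<.6)&(y>.28)&(y<.52)&(z>.03)&(z<.2)
    print(n,m.sum(),np.nanpercentile(z[m],[5,50,98]).round(4),[np.round(q,4) for q in cv2.minAreaRect(w[m][:,:2].astype(np.float32))])
```

```text
side 1512 [0.0626 0.0855 0.0926] [array([0.4975, 0.405 ]), array([0.1324, 0.0494]), np.float64(88.5819)]
top 645 [0.0716 0.0862 0.094 ] [array([0.5015, 0.4008]), array([0.1216, 0.0522]), np.float64(88.8485)]
```

View pics/w2.png

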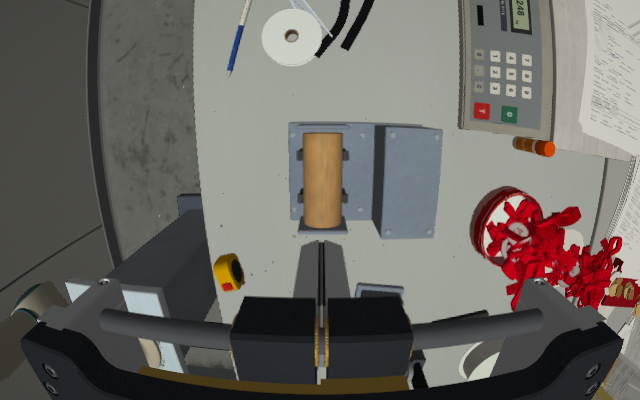

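The wrist view shows the core still squarely in the bay (axis u≈323, v 133–228). The opening of 0.494 (46 mm, less than 56 mm) means the pads caught it above its middle, so I'll regrip about 16 mm lower.

Request:
servo_tool --pt "1 0 0 30 0" --pt "1 0 0 30 0" --pt "1 0 0 30 0" --pt "1 0 0 10 0" --pt "1 0 0 0 0" --pt "1 0 0 0 0" --pt "1 0 0 0 0" --pt "1 0 0 0 0" --pt "1 0 0 0 0" --pt "1 0 0 0 0" --newtons 40

```text
time: 6.65
eef_pos: [0.5025, 0.4061, 0.1871]
tool_rot: [0.0, 0.714, 0.7, 0.001]
force: [0.4, 0.3, 0.5]
opening: 0.817
finger_force: 0.0
```

Request:
servo_tool --pt "1 0 0 40 0" --pt "1 0 0 40 0" --pt "1 0 0 40 0" --pt "1 0 0 25 0" --pt "1 0 0 11 0" --pt "1 0 0 0 0" --pt "-1 0 0 0 0" --pt "-1 0 0 0 0" --pt "-1 0 0 0 0" --pt "-1 0 0 0 0" --pt "-1 0 0 0 0" --pt "-1 0 0 0 0"

```text
time: 7.85
eef_pos: [0.5028, 0.4061, 0.031]
tool_rot: [0.0, 0.714, 0.7, 0.001]
force: [1.0, 0.1, 1.7]
opening: 0.584
finger_force: 40.0
```

Request:
servo_tool --pt "-1 0 0 0 0" --pt "-1 0 0 0 0" --pt "-1 0 0 0 0"

```text
time: 8.15
eef_pos: [0.5028, 0.4061, 0.031]
tool_rot: [0.0, 0.714, 0.7, 0.001]
force: [0.5, 0.0, 3.8]
opening: 0.584
finger_force: 40.0
```

Request:
servo_tool --pt "-1 0 0 -10 0" --pt "-1 0 0 -25 0" --pt "-1 0 0 -40 0" --pt "-1 0 0 -40 0" --pt "-1 0 0 -40 0" --pt "-1 0 0 -40 0" --pt "-1 0 0 -40 0" --pt "-1 0 0 0 0" --pt "-1 0 0 0 0"

```text
time: 9.05
eef_pos: [0.5019, 0.4058, 0.2652]
tool_rot: [-0.0, 0.714, 0.7, -0.0]
force: [-0.4, -1.2, -4.3]
opening: 0.588
finger_force: 40.0
```

```bash
cat > look.py <<'E'
from h import *
import sys
c=manip.capture('side');w=cloud(c);im=c['image'].astype(int)
x,y,z=w[...,0],w[...,1],w[...,2];s=manip.read_state();p=s['eef_pos']
brown=(im[...,0]-im[...,2]>25)&(np.linalg.norm(w[...,:2]-p[:2],axis=-1)<.1)&(z>p[2]-.03)&(z<p[2]+.09)
f=phi(s);ax=np.array([np.cos(f),np.sin(f),0]);g=p
d=(w-g)@ax*1e3
v,u=np.where(brown);print('n',len(v),'axial pct',np.percentile(d[brown],[1,50,99]).round(1),'z',np.percentile(z[brown],[1,50,99]).round(4))
r=(slice(max(v.min()-8,0),v.max()+8),slice(u.min()-8,u.max()+8))
k=6;cv2.imwrite('pics/%s.png'%sys.argv[1],cv2.resize(c['image'][r],None,fx=k,fy=k,interpolation=cv2.INTER_CUBIC)[:,:,::-1])
np.savez('look.npz',d=d[r],w=w[r],im=c['image'][r]);print('shape',d[r].shape)
E
python3 look.py s3; python3 -c "
from h import *
go(.5515,.03,.25,171.4)"
```

```text
n 1820 axial pct [-62.6  35.   64.5] z [0.2742 0.3128 0.3261]
shape (74, 84)
t 9.1 pos [0.5012 0.4053 0.2635] phi 88.92 j [0.57 0.36 1.17 0.   1.62 0.59] F [-0.5 -0.5 -4.2] open 0.588 ff 40.0
 shift now-axes mm [-374.3   57.4   13.5] after-turn axes [-105.9 -363.6   13.5] turn -1.44
```

View pics/s3.png

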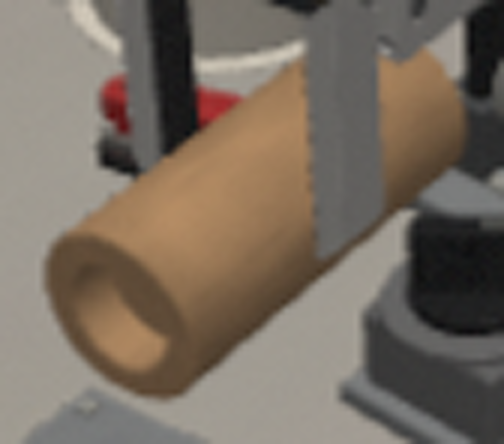

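The core is held level. The crop shows the hole of its rack +y end at about (120,310), i.e. raw crop pixel (20,52). I'll read the depths there.

Run:
```python
import numpy as np
a=np.load('look.npz');d=a['d'];np.set_printoptions(linewidth=250)
print(d[38:68,6:36].round(0).astype(int))
```

```text
[[                -240                 -241                 -243                 -244                 -247                   63                   62                   62                   63                   61                   62
                    62                   60                   59                   58                   57                   57                   54                   54                   52                   52                   51
                    51                   50                   47                   45                   43                   41                   42                   39]
 [                -238                 -237                 -236                 -239                   64                   64                   63                   63                   62                   65                   62
                    63                   63                   62                   61                   59                   58                   58                   55                   55                   54                   
[... 17370 characters left out ...]
0]
 [                -148                 -147                 -148                 -150                 -149                  -66                  -67                  -68                  -69                  -68                  -70
                   -73                  -75                  -76                  -79                 -166                 -167                 -170                 -170                 -173                 -176                 -174
                  -173                 -177                 -179                 -177                 -183                 -182                 -185                 -187]]<stdin>:3: RuntimeWarning: invalid value encountered in cast
```

The end face reads 63.5 mm and the hole floor 47 mm, so this hole is 16 mm deep. The shallow end is on tool +x, and it must face the end stop, so tool φ = 171.4°. I'll turn −1.44 rad and then travel.

Request:
servo_tool --pt "-1 0 0 0 -0.12" --pt "-1 0 0 0 -0.12" --pt "-1 0 0 0 -0.12" --pt "-1 0 0 0 -0.12" --pt "-1 0 0 0 -0.12" --pt "-1 0 0 0 -0.12" --pt "-1 0 0 0 -0.12" --pt "-1 0 0 0 -0.12" --pt "-1 0 0 0 -0.12" --pt "-1 0 0 0 -0.12" --pt "-1 0 0 0 -0.12" --pt "-1 0 0 0 -0.12"

```text
time: 10.3
eef_pos: [0.5008, 0.405, 0.2617]
tool_rot: [-0.003, 0.072, 0.997, -0.002]
force: [-0.8, 0.2, -3.3]
opening: 0.587
finger_force: 40.0
```

Request:
servo_tool --pt "-1 -10 -36 0 0" --pt "-1 -10 -36 0 0" --pt "-1 -10 -36 0 0" --pt "-1 -10 -36 0 0" --pt "-1 -10 -36 0 0" --pt "-1 -10 -36 0 0" --pt "-1 -10 -36 0 0" --pt "-1 -10 -36 0 0" --pt "-1 -10 -36 0 0" --pt "-1 -10 -36 0 0" --pt "-1 0 0 0 0" --pt "-1 0 0 0 0"

```text
time: 11.5
eef_pos: [0.546, 0.0347, 0.2628]
tool_rot: [-0.003, 0.076, 0.997, 0.0]
force: [0.4, 0.9, -3.0]
opening: 0.588
finger_force: 40.0
```

```bash
python3 -c "
from h import *
go(.550,.0302,.1,171.4)"; python3 look.py s4
```

```text
t 11.5 pos [0.546  0.0347 0.2628] phi 171.3 j [-0.06  0.2   1.39  0.    1.55 -1.48] F [ 0.4  0.9 -3. ] open 0.588 ff 40.0
 shift now-axes mm [ -4.6  -3.8 162.8] after-turn axes [ -4.6  -3.8 162.8] turn -0.002
n 1166 axial pct [-63.9  26.6  65.2] z [0.2726 0.3059 0.3248]
shape (55, 73)
```

Request:
servo_tool --pt "-1 -5 -4 20 0" --pt "-1 0 0 35 0" --pt "-1 0 0 35 0" --pt "-1 0 0 35 0" --pt "-1 0 0 25 0" --pt "-1 0 0 0 0" --pt "-1 0 0 0 0"

```text
time: 12.25
eef_pos: [0.5515, 0.0315, 0.1153]
tool_rot: [-0.001, 0.074, 0.997, 0.0]
force: [1.1, -0.0, -2.3]
opening: 0.588
finger_force: 40.0
```

```bash
python3 -c "
from h import *
go(.551,.0301,.032,171.4)
c=manip.capture('side');save(c,'s5')
import cv2
a=cv2.imread('pics/s5.png')[140:260,270:410];cv2.imwrite('pics/s5c.png',cv2.resize(a,None,fx=5,fy=5,interpolation=cv2.INTER_CUBIC))"
```

```text
t 12.2 pos [0.5515 0.0315 0.1153] phi 171.5 j [-0.07  0.28  1.65  0.    1.21 -1.49] F [ 1.1 -0.  -2.3] open 0.588 ff 40.0
 shift now-axes mm [ 0.3 -1.5 83.3] after-turn axes [ 0.3 -1.5 83.3] turn 0.002
```

View pics/s5c.png

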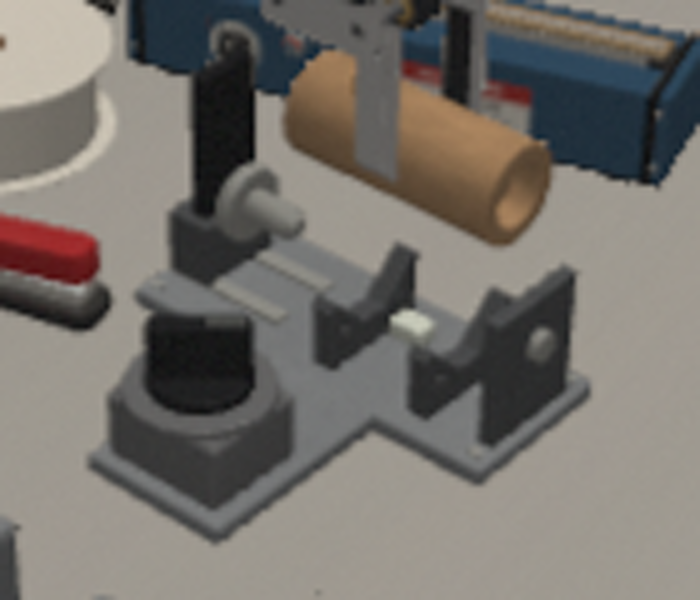

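The crop shows the core level above the cradle, aligned with the V blocks (at about (365,300) and (450,360)) and clear of the end stop (530,350). I'll lower it.

Request:
servo_tool --pt "-1 0 -1.5 25 0" --pt "-1 0 0 25 0" --pt "-1 0 0 15 0" --pt "-1 0 0 8 0" --pt "-1 0 0 5 0" --pt "-1 0 0 3 0" --pt "-1 0 0 0 0" --pt "-1 0 0 0 0"

```text
time: 13.1
eef_pos: [0.5524, 0.0289, 0.0353]
tool_rot: [0.001, 0.075, 0.997, 0.0]
force: [-0.4, -0.3, -1.8]
opening: 0.584
finger_force: 40.0
```

Request:
servo_tool --pt "-1 0 0 1.5 0" --pt "-1 0 0 1.5 0" --pt "-1 0 0 1.5 0" --pt "-1 0 0 0 0" --pt "-1 0 0 0 0"

```text
time: 13.6
eef_pos: [0.5523, 0.0289, 0.0309]
tool_rot: [0.001, 0.075, 0.997, 0.0]
force: [-1.0, 0.2, 5.9]
opening: 0.59
finger_force: 40.0
```

Request:
servo_tool --pt "1 0 0 0 0" --pt "1 0 0 0 0" --pt "1 0 0 0 0" --pt "1 0 0 0 0" --pt "1 0 0 0 0" --pt "1 0 0 0 0" --pt "1 0 0 -20 0" --pt "1 0 0 -40 0" --pt "1 0 0 -45 0" --pt "1 0 0 -45 0" --pt "1 0 0 -10 0" --pt "1 0 0 0 0"

```text
time: 14.8
eef_pos: [0.5529, 0.0288, 0.192]
tool_rot: [0.002, 0.075, 0.997, -0.0]
force: [0.5, 1.0, -0.1]
opening: 0.997
finger_force: 0.0
```

```bash
cat > wind.py <<'E'
from h import *
for n in('top','side'):
    c=manip.capture(n);w=cloud(c);x,y,z=w[...,0],w[...,1],w[...,2];im=c['image'].astype(int)
    b=(im[...,0]-im[...,2]>30)
    o=np.array([.5515,.0302]);ex=np.array([.150,.989]);ey=np.array([-.989,.150])
    cx=(w[...,:2]-o)@ex;cy=(w[...,:2]-o)@ey
    m=b&(abs(cx)<.05)&(abs(cy)<.1)&(z>.04)&(z<.11)
    h=(abs(cx)<.03)&(cy>-.17)&(cy<-.06)&(z>.125)&(z<.15)
    k=(abs(cx-.132)<.035)&(abs(cy+.03)<.035)&(z>.088)&(z<.105)
    if m.sum()>5: print(n,'core n',m.sum(),'cy',np.percentile(cy[m],[1,99]).round(4),'cx',np.percentile(cx[m],[1,50,99]).round(4),'z',np.percentile(z[m],[50,99]).round(4))
    for l,q in(('handle',h),('knob',k)):
        if q.sum()>5: r=cv2.minAreaRect(w[q][:,:2].astype(np.float32));print(n,l,q.sum(),'c',np.round(r[0],4),np.round(r[1],4),round(r[2],1),'cy',np.median(cy[q]).round(4),'z',np.percentile(z[q],98).round(3))
E
python3 wind.py; python3 -c "
from h import *
go(.683,.0112,.19,81.4)"
```

```text
top core n 144 cy [-0.0179  0.0616] cx [-0.0281 -0.0172 -0.0068] z [0.083  0.0918]
top knob 81 c [0.601  0.1567] [0.0527 0.0141] 32.7 cy -0.03 z 0.099
side core n 914 cy [-0.0633  0.0634] cx [-0.0163  0.018   0.0287] z [0.0832 0.0933]
side handle 115 c [0.6822 0.0106] [0.0428 0.0143] 85.5 cy -0.1292 z 0.147
side knob 118 c [0.5997 0.157 ] [0.0488 0.0166] 33.4 cy -0.0285 z 0.099
t 14.9 pos [0.5505 0.0289 0.1885] phi 171.41 j [-0.07  0.23  1.53 -0.    1.38 -1.49] F [-0.2  0.1 -1. ] open 1.002 ff 0.0
 shift now-axes mm [-133.6    2.3   -1.5] after-turn axes [  2.3 133.6  -1.5] turn 1.571
```

Core is centred and seated (top 0.090). Next the tailstock handle.

Request:
servo_tool --pt "0 0 0 -15 0.13" --pt "0 0 0 0 0.131" --pt "0 0 0 0 0.131" --pt "0 0 0 0 0.131" --pt "0 0 0 0 0.131" --pt "0 0 0 0 0.131" --pt "0 0 0 0 0.131" --pt "0 0 0 0 0.131" --pt "0 0 0 0 0.131" --pt "0 0 0 0 0.131" --pt "0 0 0 0 0.131" --pt "0 0 0 0 0.131" --newtons 25

```text
time: 16.1
eef_pos: [0.55, 0.0289, 0.202]
tool_rot: [-0.002, 0.76, 0.65, -0.002]
force: [0.2, -0.5, 0.1]
opening: 0.5
finger_force: 0.0
```

Request:
servo_tool --pt "0 2 44 0 0" --pt "0 0 44 0 0" --pt "0 0 44 0 0" --pt "0 0 0 0 0" --pt "0 0 0 0 0"

```text
time: 16.6
eef_pos: [0.6812, 0.011, 0.201]
tool_rot: [-0.003, 0.758, 0.652, -0.002]
force: [-0.7, -0.4, -0.3]
opening: 0.501
finger_force: 0.0
```

```bash
python3 -c "
from h import *
go(.6825,.011,.106,81.4)
c=manip.capture('wrist');save(c,'w3')"
```

```text
t 16.6 pos [0.6812 0.011  0.201 ] phi 81.39 j [-0.09  0.43  1.2  -0.    1.51  0.06] F [-0.7 -0.4 -0.3] open 0.501 ff 0.0
 shift now-axes mm [ 0.2  1.3 95. ] after-turn axes [ 0.2  1.3 95. ] turn -0.0
```

View pics/w3.png

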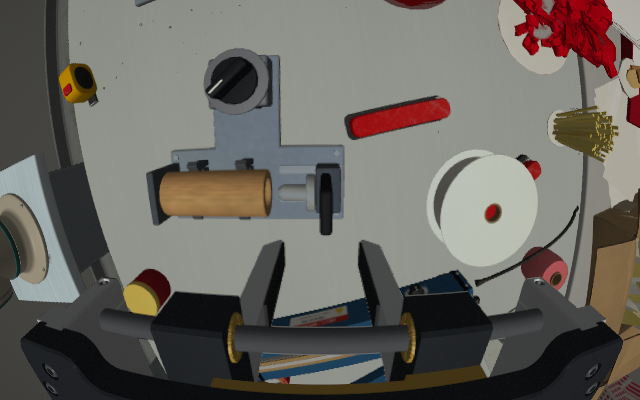

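The wrist view shows the core lying in the cradle with its end at (270,192). The handle at (325,200) is centred between the fingers. I'll descend and grip.

Request:
servo_tool --pt "0 0 1 35 0" --pt "0 0 0 35 0" --pt "0 0 0 25 0" --pt "0 0 0 0 0" --pt "-1 0 0 0 0" --pt "-1 0 0 0 0" --pt "-1 0 0 0 0" --pt "-1 0 0 0 0" --pt "-1 0 0 0 0" --pt "-1 0 0 0 0" --pt "-1 0 0 0 0" --newtons 20

```text
time: 17.75
eef_pos: [0.6845, 0.0108, 0.1111]
tool_rot: [0.001, 0.758, 0.652, 0.001]
force: [1.5, 0.5, 4.4]
opening: 0.122
finger_force: 20.0
```

Request:
servo_tool --pt "-1 0 -4 0 0" --pt "-1 0 -5 0 0" --pt "-1 0 -5 0 0" --pt "-1 0 -5 0 0" --pt "-1 0 -5 0 0" --pt "-1 0 -2 0 0" --pt "-1 0 0 0 0"

```text
time: 18.45
eef_pos: [0.658, 0.0148, 0.111]
tool_rot: [0.001, 0.758, 0.652, 0.001]
force: [2.0, -0.2, 6.3]
opening: 0.118
finger_force: 20.0
```

Request:
servo_tool --pt "-1 0 -3 0 0" --pt "-1 0 -3 0 0" --pt "-1 0 -3 0 0" --pt "-1 0 -2 0 0" --pt "-1 0 0 0 0"

```text
time: 18.95
eef_pos: [0.6473, 0.0164, 0.1111]
tool_rot: [0.001, 0.758, 0.652, 0.001]
force: [2.8, -0.7, 6.8]
opening: 0.121
finger_force: 20.0
```

Request:
servo_tool --pt "-1 0 -2 0 0" --pt "-1 0 -1 0 0" --pt "-1 0 -1 0 0" --pt "-1 0 0 0 0"

```text
time: 19.35
eef_pos: [0.6436, 0.0169, 0.1111]
tool_rot: [0.001, 0.758, 0.652, 0.001]
force: [2.9, -1.2, 6.6]
opening: 0.123
finger_force: 20.0
```

Request:
servo_tool --pt "-1 0 -1 0 0" --pt "-1 0 -1 0 0" --pt "-1 0 0 0 0"

```text
time: 19.65
eef_pos: [0.6419, 0.0172, 0.1111]
tool_rot: [0.001, 0.758, 0.652, 0.001]
force: [2.4, -0.8, 5.8]
opening: 0.128
finger_force: 20.0
```

Request:
servo_tool --pt "-1 0 -1 0 0" --pt "-1 0 -1 0 0" --pt "-1 0 0 0 0"

```text
time: 19.95
eef_pos: [0.642, 0.0172, 0.1111]
tool_rot: [0.003, 0.758, 0.652, 0.002]
force: [7.4, -0.7, 4.2]
opening: 0.126
finger_force: 20.0
```

Request:
servo_tool --pt "-1 0 -1 0 0" --pt "-1 0 -1 0 0" --pt "-1 0 0 0 0"

```text
time: 20.25
eef_pos: [0.6421, 0.0171, 0.1111]
tool_rot: [0.004, 0.758, 0.652, 0.004]
force: [10.3, -1.4, 0.9]
opening: 0.127
finger_force: 20.0
```

The tailstock is against a hard stop after about 43 mm, well past where the shallow hole would stop it (0.030–0.036). I'll relax, release and rise.

Request:
servo_tool --pt "-1 0 3 0 0" --pt "0 0 0 0 0" --pt "0 0 0 0 0" --pt "0 0 0 0 0" --pt "0 0 0 0 0" --pt "0 0 0 -25 0" --pt "0 0 0 -40 0" --pt "0 0 0 -30 0" --pt "0 0 0 0 0"

```text
time: 21.15
eef_pos: [0.6422, 0.0175, 0.2097]
tool_rot: [0.003, 0.758, 0.652, 0.003]
force: [-0.2, 0.3, -0.7]
opening: 0.498
finger_force: 0.0
```

```bash
python3 wind.py; python3 -c "
from h import *
go(.6003,.157,.072,33)"
```

```text
top core n 122 cy [-0.0627  0.0607] cx [-0.0278  0.0185  0.0254] z [0.0796 0.0867]
top knob 80 c [0.6013 0.1567] [0.0521 0.0136] 32.5 cy -0.0298 z 0.1
side core n 918 cy [-0.0639  0.063 ] cx [-0.0167  0.0179  0.0287] z [0.0825 0.093 ]
side handle 119 c [0.6393 0.0181] [0.043  0.0147] 85.5 cy -0.0863 z 0.148
side knob 122 c [0.5994 0.1572] [0.0491 0.0165] 30.7 cy -0.0284 z 0.099
t 21.2 pos [0.6395 0.0176 0.205 ] phi 81.41 j [-0.08  0.36  1.31 -0.    1.47  0.07] F [ 0.2 -0.4 -0.7] open 0.503 ff 0.0
 shift now-axes mm [132.  -59.6 133. ] after-turn axes [  43.  -138.3  133. ] turn 0.845
```

Handle moved 43 mm and stayed. Now the knob, with its bar at about 33°.

Request:
servo_tool --pt "0 0 0 0 0.12" --pt "0 0 0 0 0.12" --pt "0 0 0 0 0.12" --pt "0 0 0 0 0.12" --pt "0 0 0 0 0.12" --pt "0 0 0 0 0.12" --pt "0 0 0 0 0.125" --pt "0 11 -35 0 0" --pt "0 11 -35 0 0" --pt "0 11 -35 0 0" --pt "0 10 -33 0 0" --pt "0 0 0 0 0"

```text
time: 22.45
eef_pos: [0.5977, 0.1605, 0.2027]
tool_rot: [-0.001, 0.958, 0.286, -0.002]
force: [-0.4, 0.0, 0.3]
opening: 0.502
finger_force: 0.0
```

Request:
servo_tool --pt "0 0 0 0 0"

```text
time: 22.55
eef_pos: [0.5996, 0.1568, 0.2031]
tool_rot: [0.0, 0.959, 0.285, -0.002]
force: [-0.3, -0.5, -0.5]
opening: 0.502
finger_force: 0.0
```

```bash
python3 -c "
from h import *
go(.6003,.157,.074,33)"
```

```text
t 22.6 pos [0.5996 0.1568 0.2031] phi 33.08 j [ 0.14  0.33  1.35 -0.    1.46  1.14] F [-0.3 -0.5 -0.5] open 0.502 ff 0.0
 shift now-axes mm [  0.7   0.3 129.1] after-turn axes [  0.7   0.3 129.1] turn 0.001
```

Request:
servo_tool --pt "0 1 0 40 0" --pt "0 0 0 40 0" --pt "0 0 0 30 0" --pt "0 0 0 17 0" --pt "0 0 0 0 0" --pt "-1 0 0 0 0" --pt "-1 0 0 0 0" --pt "-1 0 0 0 0" --pt "-1 0 0 0 0" --pt "-1 0 0 0 0" --pt "-1 0 0 0 0" --pt "-1 0 0 0 0" --newtons 15

```text
time: 23.75
eef_pos: [0.6017, 0.1573, 0.0781]
tool_rot: [0.0, 0.959, 0.284, 0.0]
force: [-0.4, -0.5, 0.3]
opening: 0.003
finger_force: 0.0
```

Request:
servo_tool --pt "-1 0 0 0 -0.1" --pt "-1 0 0 0 -0.12" --pt "-1 0 0 0 -0.12" --pt "-1 0 0 0 -0.12" --pt "-1 0 0 0 -0.12" --pt "-1 0 0 0 -0.12" --pt "-1 0 0 0 0"

```text
time: 24.45
eef_pos: [0.6016, 0.1573, 0.0779]
tool_rot: [0.0, 0.803, 0.595, -0.0]
force: [-0.5, -0.0, 0.3]
opening: 0.001
finger_force: 0.0
```

```bash
python3 -c "
from h import *
go(.6003,.157,.074,81.4);print(manip.read_state()['ft_torque'].round(3))"
```

```text
t 24.4 pos [0.6016 0.1573 0.0779] phi 73.09 j [ 0.14  0.41  1.55 -0.    1.18  0.44] F [-0.5 -0.   0.3] open 0.001 ff 0.0
 shift now-axes mm [-0.7 -1.2  3.9] after-turn axes [-0.5 -1.3  3.9] turn -0.145
[-0.044 -0.048 -0.002]
```

The fingers shut without catching the bar. I'll check the true fingertip height and the knob numerically.

Run:
```python
from h import *
c=manip.capture('side');w=cloud(c);im=c['image'];p=manip.read_state()['eef_pos']
r=np.linalg.norm(w[...,:2]-p[:2],axis=-1)<.035
z=w[...,2]
for a in np.arange(.06,.16,.006):
    m=r&(z>=a)&(z<a+.006)
    if m.sum(): print(a.round(3),m.sum(),np.median(im[m],0),w[m][:,:2].min(0).round(3),w[m][:,:2].max(0).round(3))
```

```text
0.06 93 [31. 32. 32.] [0.568 0.125] [0.631 0.191]
0.066 95 [29. 29. 29.] [0.574 0.139] [0.619 0.185]
0.072 44 [21.  21.5 22.5] [0.576 0.147] [0.618 0.174]
0.078 34 [21.5 22.  22. ] [0.577 0.145] [0.619 0.173]
0.084 46 [21. 22. 22.] [0.576 0.146] [0.618 0.176]
0.09 54 [26.5 26.5 27. ] [0.576 0.144] [0.625 0.174]
0.096 52 [46. 47. 45.] [0.58  0.139] [0.62  0.173]
0.102 1 [80. 80. 80.] [0.602 0.166] [0.602 0.166]
0.108 4 [94.5 94.  92. ] [0.603 0.163] [0.609 0.165]
0.114 18 [96.5 95.  92. ] [0.589 0.15 ] [0.611 0.169]
0.12 26 [98.  95.5 93. ] [0.586 0.155] [0.613 0.169]
0.126 23 [97. 95. 93.] [0.586 0.153] [0.614 0.172]
0.132 28 [98.  96.  93.5] [0.587 0.153] [0.616 0.17 ]
0.138 23 [97. 96. 93.] [0.586 0.154] [0.615 0.172]
0.144 27 [98. 96. 93.] [0.586 0.155] [0.616 0.171]
0.15 28 [98. 96. 93.] [0.585 0.152] [0.616 0.17 ]
0.156 29 [98. 96. 93.] [0.586 0.151] [0.616 0.171]
```

```bash
python3 wind.py
```

```text
top core n 532 cy [-0.0657  0.061 ] cx [-0.0265 -0.0061  0.0235] z [0.0866 0.0947]
top handle 75 c [0.6413 0.0181] [0.0423 0.0118] 81.7 cy -0.0886 z 0.147
side core n 912 cy [-0.0634  0.0631] cx [-0.0167  0.0181  0.0286] z [0.0828 0.0936]
side knob 119 c [0.5986 0.1586] [0.0487 0.0173] 33.7 cy -0.0281 z 0.099
```

The fingertips are really at z≈0.110, about 32 mm above the reported TCP (this also explains the first slip). The knob is untouched at 33°. I'll turn back, open, and go about 36 mm lower.

Request:
servo_tool --pt "0 0 0 0 0.14" --pt "0 0 0 0 0.14" --pt "0 0 0 0 0.14" --pt "0 0 0 0 0.14" --pt "0 0 0 0 0.14" --pt "0 0 0 0 0" --pt "0 0 0 0 0" --pt "0 0 0 15 0" --pt "0 0 0 12 0" --pt "0 0 0 8 0" --pt "0 0 0 0 0"

```text
time: 25.7
eef_pos: [0.6004, 0.157, 0.0413]
tool_rot: [-0.0, 0.959, 0.284, -0.002]
force: [0.3, 0.2, 0.0]
opening: 0.499
finger_force: 0.0
```

Request:
servo_tool --pt "-1 0 0 0 0" --pt "-1 0 0 0 0" --pt "-1 0 0 0 0" --pt "-1 0 0 0 0" --pt "-1 0 0 0 0" --pt "-1 0 0 0 0" --pt "-1 0 0 0 0"

```text
time: 26.4
eef_pos: [0.6029, 0.1559, 0.0434]
tool_rot: [0.001, 0.959, 0.284, 0.001]
force: [2.5, -4.5, 0.4]
opening: 0.147
finger_force: 15.0
```

```bash
python3 -c "
from h import *
go(.6003,.157,.042,81.4);print(manip.read_state()['ft_torque'].round(3))"
```

```text
t 26.4 pos [0.6029 0.1559 0.0434] phi 33.01 j [ 0.14  0.44  1.59 -0.    1.1   1.14] F [ 2.5 -4.5  0.4] open 0.147 ff 15.0
 shift now-axes mm [-1.6 -2.4  1.4] after-turn axes [ 0.7 -2.8  1.4] turn -0.845
[-0.898 -0.486 -0.005]
```

Request:
servo_tool --pt "-1 0 1.5 0 0" --pt "-1 0 0 0 -0.1" --pt "-1 0 0 0 -0.1" --pt "-1 0 0 0 -0.1" --pt "-1 0 0 0 -0.1" --pt "-1 0 0 0 -0.1" --pt "-1 0 0 0 -0.1" --pt "-1 0 0 0 -0.1" --pt "-1 0 0 0 -0.05" --pt "-1 0 0 0 0"

```text
time: 27.4
eef_pos: [0.602, 0.1565, 0.0434]
tool_rot: [-0.001, 0.788, 0.615, 0.0]
force: [-1.6, -0.7, 3.4]
opening: 0.146
finger_force: 15.0
```

```bash
python3 -c "
from h import *
go(.6003,.157,.042,81.4);print(manip.read_state()['ft_torque'].round(3))"
```

```text
t 27.4 pos [0.602  0.1565 0.0434] phi 75.94 j [0.14 0.44 1.59 0.   1.11 0.39] F [-1.6 -0.7  3.4] open 0.146 ff 15.0
 shift now-axes mm [ 0.  -1.8  1.4] after-turn axes [ 0.2 -1.8  1.4] turn -0.095
[-0.209  0.064  0.023]
```

Remaining about 0.1 rad; I'll turn in small steps until the stop shows as lag or torque.

Request:
servo_tool --pt "-1 0 0 0 -0.04" --pt "-1 0 0 0 -0.04" --pt "-1 0 0 0 -0.04" --pt "-1 0 0 0 0"

```text
time: 27.8
eef_pos: [0.6019, 0.1565, 0.0434]
tool_rot: [-0.001, 0.751, 0.661, 0.0]
force: [-2.1, -0.8, 4.1]
opening: 0.149
finger_force: 15.2
```

```bash
python3 -c "
from h import *
go(.6003,.157,.042,81.4);print(manip.read_state()['ft_torque'].round(3))"
```

```text
t 27.8 pos [0.6019 0.1565 0.0434] phi 82.72 j [0.14 0.44 1.59 0.   1.11 0.27] F [-2.1 -0.8  4.1] open 0.149 ff 15.2
 shift now-axes mm [ 0.3 -1.6  1.4] after-turn axes [ 0.2 -1.6  1.4] turn 0.023
[-0.146  0.229 -0.278]
```

Request:
servo_tool --pt "-1 0 0 0 -0.04" --pt "-1 0 0 0 -0.03" --pt "-1 0 0 0 0"

```text
time: 28.1
eef_pos: [0.602, 0.1569, 0.0433]
tool_rot: [-0.001, 0.727, 0.687, 0.0]
force: [-1.9, 0.2, 5.0]
opening: 0.157
finger_force: 16.0
```

```bash
python3 -c "
from h import *
go(.6003,.157,.042,81.4);print(manip.read_state()['ft_torque'].round(3))"
```

```text
t 28.1 pos [0.602  0.1569 0.0433] phi 86.75 j [0.14 0.44 1.59 0.   1.11 0.2 ] F [-1.9  0.2  5. ] open 0.157 ff 16.0
 shift now-axes mm [-0.  -1.7  1.3] after-turn axes [-0.2 -1.6  1.3] turn 0.093
[ 0.054  0.303 -0.322]
```

The stop is reached: torque is −0.3 N m and the opening grows. I'll open in place and rise.

Request:
servo_tool --pt "0 0 0 0 0" --pt "0 0 0 0 0" --pt "0 0 0 0 0" --pt "0 0 0 0 0" --pt "0 0 0 0 0" --pt "0 0 0 -30 0" --pt "0 0 0 -40 0" --pt "0 0 0 -50 0" --pt "0 0 0 -50 0" --pt "0 0 0 -20 0" --pt "0 0 0 0 0" --pt "0 0 0 0 0"

```text
time: 29.3
eef_pos: [0.602, 0.1559, 0.2321]
tool_rot: [-0.0, 0.726, 0.687, -0.0]
force: [0.1, -0.1, -0.7]
opening: 0.503
finger_force: 0.0
```

```bash
python3 wind.py; python3 -c "
from h import *
c=manip.capture('side');save(c,'s9')
import cv2
a=cv2.imread('pics/s9.png')[120:260,250:420];cv2.imwrite('pics/s9c.png',cv2.resize(a,None,fx=4,fy=4,interpolation=cv2.INTER_CUBIC))"
```

```text
top core n 260 cy [-0.0667  0.0546] cx [-0.0262 -0.0118  0.0246] z [0.0852 0.0936]
top handle 73 c [0.6407 0.0182] [0.0424 0.0123] 80.9 cy -0.0886 z 0.148
side core n 919 cy [-0.065   0.0633] cx [-0.0169  0.0184  0.0287] z [0.0829 0.0935]
side handle 119 c [0.6382 0.0186] [0.043  0.0141] 86.6 cy -0.0856 z 0.147
side knob 114 c [0.6002 0.1564] [0.0542 0.0168] 79.6 cy -0.026 z 0.099
```

View pics/s9c.png

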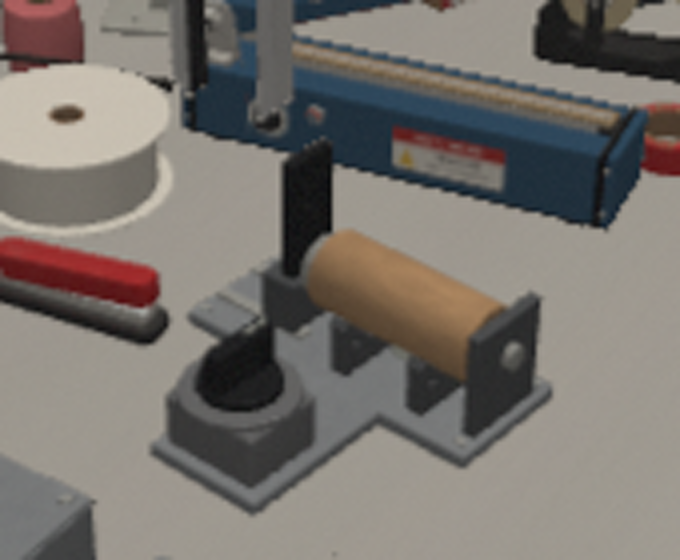

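The view shows the core in the cradle between the end stop (505,355) and the tailstock, whose nose is inside the core with its flange at the core's end (320,265). The knob bar now lies along the cradle's x (80°), and the gripper is clear of everything.

```bash
python3 -c "
from rig import manip
print(manip.hand_in())"
```

```text
the job is handed in; nothing more can be done
None
```

The core is in the cradle with its deep hole towards the tailstock, the tailstock is against its stop with its nose in the core, and the reset knob is back at its zero stop. The gripper is clear of everything and the job was handed in at about 29 s; the first grip on the core slipped and was redone with no harm.

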